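# Dock the storeroom temperature logger

## Task

Plug the red-capped temperature logger into the reader dock with the red rim: lower it upright into the well while still holding it, long side along the well's long side, and let go only once it is fully home. Leave the blue-capped logger standing where it is.

Things in the scene. Friction and masses are not known exactly. Their poses are not given: they have to be found in the camera images.
- red_logger: Logger with a RED cap: upright block 48 (its x) x 32 (its y) x 90 mm tall, about 140 g, loose on the table. Lower 36 mm black with brass contacts (lowest 6 mm stepped in to 42 x 26 mm), middle white, top 24 mm red. Origin: centre of its underside, z up. A half turn changes nothing. Grip it from above across the 32 mm (its y), about 68 mm above its underside, to stay clear of the dock.
- blue_logger: The same logger with a BLUE cap, standing loose on the table; not to be disturbed. Origin at the centre of its underside.
- red_dock: Dock with a RED rim, fixed: grey block 100 (its x) x 84 (its y) x 50 mm high with one centred rectangular well open at the top, 58 (its x) x 42 mm (its y), 4 mm bevelled edges, 40 mm deep: its floor lies 10 mm above the table. A logger fits with 5 mm to spare on each side, either way round, and stands 50 mm proud. Origin: centre of the dock's underside, z up.
- blue_dock: The same dock with a BLUE rim, fixed to the table; not used. Origin at the centre of its underside.
Things that resemble listed ones, but are neither listed nor needed, are in the scene too. What is shaped like the red_logger but green is not meant.

How it is judged:
By the outcome, as a careful person would: the job done as asked, in the order asked, and still so for the second after the job is handed in, with the robot touching nothing.
It also fails if it takes over 38 s, if anything falls off the work surface, if the arm or the gripper's body presses on something with over 40 N, if the wrist force passes 120 N, or if a joint passes its speed limit or range.

## Robot

A 7-joint arm with a two-finger parallel gripper is mounted at the origin on the work surface. World frame = base frame: x ahead of the robot, y to its left, z up, the work surface at z = 0. Lengths are in m, angles in rad, forces in N, time in s.
With the tool pointing down it reaches from about 0.4 to 0.85 m from the base axis. Payload 10.4 kg.
Tool frame: the origin (TCP) lies on the front face of the gripper's body, between the roots of the fingers; the fingertips stand 70 mm ahead of it and the grasp point (between the pads) lies 51 mm ahead of it (grasp_offset is the distance from the TCP to the grasp point, in m); z points along the fingers, y is the direction in which the jaws open and shut (so a half turn about z gives the same grasp; the last joint's range is limited). The gripper opens to 87 mm and grips with 3 to 60 N. Pads are 19 mm wide; open, the fingers measure 117 mm over their backs; the gripper's body (75 mm by 190 mm) begins 51 mm behind the grasp point.
Start: joints at [1.289, 0.332, -0.065, 1.46, 0.022, 1.35, -0.088], TCP at [0.16, -0.604, 0.292] pointing down, gripper open.
Joint ranges: [-2.6, 2.6], [-0.5, 2.12], [-1.47, 1.34], [0.16, 2.42], [-1.27, 4.41], [0.06, 2.06], [-2.6, 2.6]. Speed limits (rad/s): [2.22, 2.22, 2.79, 2.79, 3.14, 3.14, 3.14].

## Interface

Orientations are given as a unit quaternion [x, y, z, w].
In Python, from bench import * gives the robot as it stands. The module is installed in compiled form; this text tells all that it offers.
- The arm moves only by the tool arm_command, never from a script. Its argument "commands" is a list of rows, each a list of 3 entries, a list of its own where there are three numbers: the opening in per cent of the stroke, from 0 (shut) to 100 (fully open), then the shift along the tool's x, y, z in m, then the turn, a rotation vector about the tool's x, y, z in rad. A call has exactly 10 rows; each row is the pose to reach, as a shift and turn from the pose commanded when the call began, along the tool's axes at that moment; what a row does not reach only later rows make up. A row lasts 1/12 s, in which the tool goes at most 41.7 mm and 7.16 degrees, less where a joint would pass 70% of its speed; a pose out of reach is approached as far as the arm can. A call with a gripper value outside its range is refused whole. The fingers move at their own pace and stop on an object; "squeeze" is the grip in N (left out, the last holds). Time passes only in rows, so rows that repeat a pose let the fingers close, or fill a call up. It gives the time, the measured TCP pose, the force and the opening at its end, in the units of the state.
- read_state(): the state, without advancing time (a new reading comes with each control period).
- camera(name): name is "side" or "top" or "wrist"; returns a dict with "pixels" (400x640x3 uint8, red, green, blue), "fx", "fy", "cx", "cy" (pixels), "rvec" (rotation vector, rad) and "tvec" (3), from world to camera coordinates, as OpenCV has them; the wrist camera has in their place "mount" (4x4, takes a point from camera to tool coordinates, whose origin is the TCP and whose axes are the flange's). Camera axes: x right, y down, z forward; pixel columns grow to the right and rows downward; lengths in m; the calibration is good to about 2 mm. A picture is of the moment at which its call begins: read the wrist's pose just before it. There is no depth.
- close_job(): hands the job in, once; it reports no verdict.
The state is a dict: "time": time; "joint_positions": joint angles; "joint_vel": joint speeds; "joint_torque": joint torques, N m; "ee_pos": TCP position; "eef_rot": TCP orientation; "ft_force": force on the tool from outside, world axes, zero at the start; "torque": the same for the moment, N m; "width": finger opening in m.
Only numpy, scipy, OpenCV 4.12 (cv2) and the standard library are available. Lean on these libraries where they do the work, as an engineer would, in place of code of your own. Each camera call takes 0.05 s, during which the arm holds its last target.

## Working session

There is one attempt and no reset: what is moved stays moved. The work goes in short steps, Python scripts to look and compute and a tool call to move; the robot and the scene stay as the last step left them, time stands still between calls to the robot, and variables do not carry over. Pictures are saved under pics/ and viewed, and the job is handed in when it is done.

Besides the shell and the picture viewer there is one more tool, called after "Request:" by a JSON object that holds its "method" and its "body". arm_command: Moves the arm, as the interface text tells. Its arguments: {"type":"object","properties":{"commands":{"type":"array","items":{"type":"array"}},"squeeze":{"type":"number"}},"required":["commands"]}

```bash
mkdir -p pics
cat > h.py <<'E'
from bench import *
import numpy as np, cv2
def snap(n,f):
    c=camera(n); cv2.imwrite('pics/'+f,cv2.cvtColor(c['pixels'],cv2.COLOR_RGB2BGR)); return c
def ray(c,u,v,z):
    R=cv2.Rodrigues(np.array(c['rvec'],float))[0]; t=np.array(c['tvec'],float).ravel()
    o=-R.T@t; d=R.T@np.array([(u-c['cx'])/c['fx'],(v-c['cy'])/c['fy'],1]); return o+d*(z-o[2])/d[2]
def proj(c,P):
    K=np.array([[c['fx'],0,c['cx']],[0,c['fy'],c['cy']],[0,0,1]],float)
    return cv2.projectPoints(np.array(P,float).reshape(-1,1,3),np.array(c['rvec'],float),np.array(c['tvec'],float),K,None)[0].reshape(-1,2)
E
python3 - <<'E'
from h import *
import pickle
s=read_state(); print({k:np.round(v,4) for k,v in s.items()})
d={}
for n in ['top','side','wrist']:
    c=snap(n,n+'0.png'); d[n]=c
    print(n,{k:np.round(v,3).tolist() for k,v in c.items() if k!='pixels'})
pickle.dump(d,open('c0.pkl','wb'))
E
```

```text
{'time': np.float64(0.0), 'joint_positions': array([ 1.2894,  0.3328, -0.0647,  1.461 ,  0.0216,  1.3499, -0.0885]), 'joint_vel': array([-0.0027, -0.0015, -0.0004,  0.0004, -0.0001,  0.0009, -0.0005]), 'joint_torque': array([-1.00000e-04, -6.23265e+01,  2.47000e-02, -3.89890e+01,
       -6.14000e-02,  3.99000e-02,  1.00000e-04]), 'ee_pos': array([ 0.1599, -0.6039,  0.2915]), 'eef_rot': array([ 9.916e-01,  1.291e-01, -1.000e-04, -7.000e-04]), 'ft_force': array([-0.1921, -0.2816, -0.3185]), 'torque': array([-0.0121,  0.0661,  0.0187]), 'width': np.float64(0.087)}
top {'fx': 436.735, 'fy': 436.735, 'cx': 315.271, 'cy': 201.045, 'rvec': [2.2, -2.154, 0.088], 'tvec': [0.001, 0.498, 0.956]}
side {'fx': 384.85, 'fy': 384.85, 'cx': 323.645, 'cy': 199.545, 'rvec': [2.421, -0.377, 0.147], 'tvec': [-0.476, 0.133, 0.743]}
wrist {'fx': 326.691, 'fy': 326.691, 'cx': 319.236, 'cy': 199.981, 'mount': [[0.001, -0.963, -0.271, 0.074], [1.0, 0.001, 0.001, -0.001], [-0.0, -0.271, 0.963, -0.092], [0.0, 0.0, 0.0, 1.0]]}
```

View pics/top0.png

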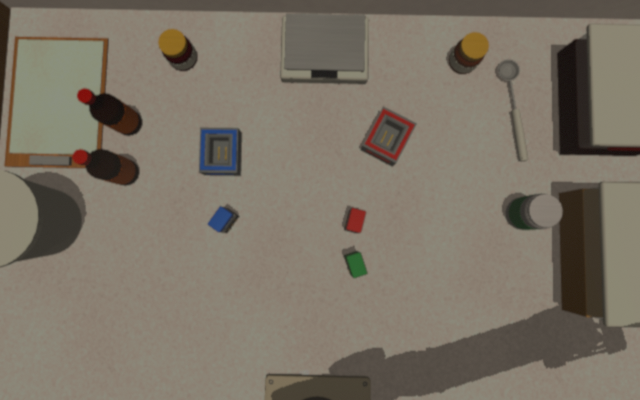

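View pics/side0.png

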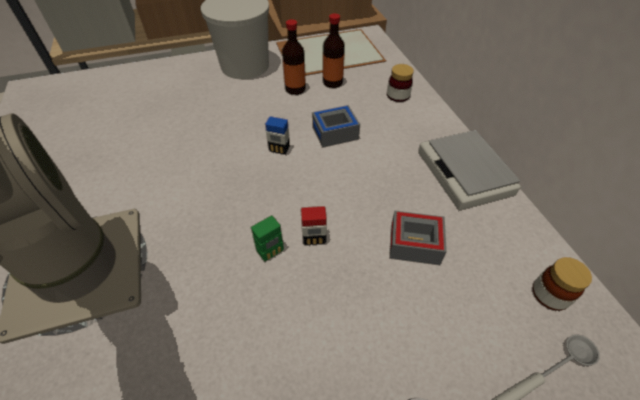

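View pics/wrist0.png

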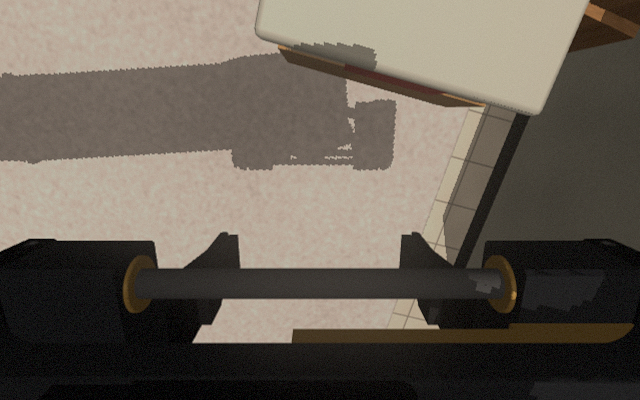

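Top view: the upright blocks are red cap (356,220), green decoy (356,264) and blue cap (222,219). The docks are red rim (388,135) and blue rim (220,151). The red bottle tops at (86,96) and (80,157) aren't loggers. I choose the logger at (356,220) and the dock at (388,135), and will check both in an enlarged crop.

Run:
```python
import cv2,pickle,numpy as np
from h import ray
d=pickle.load(open('c0.pkl','rb'))
t=cv2.cvtColor(d['top']['pixels'],cv2.COLOR_RGB2BGR)
s=cv2.cvtColor(d['side']['pixels'],cv2.COLOR_RGB2BGR)
a=cv2.resize(t[95:245,330:430],None,fx=4,fy=4,interpolation=cv2.INTER_CUBIC)
b=cv2.resize(s[195:275,290:390],None,fx=4,fy=4,interpolation=cv2.INTER_CUBIC)
o=np.zeros((600,800,3),np.uint8);o[:,:400]=a;o[:320,400:]=b
cv2.imwrite('pics/crop.png',o)
# red components min-area rects in top
r=d['top']['pixels'].astype(int);m=((r[...,0]>90)&(r[...,0]>1.8*r[...,1])&(r[...,0]>1.8*r[...,2])).astype(np.uint8)
cs,_=cv2.findContours(m,cv2.RETR_EXTERNAL,cv2.CHAIN_APPROX_NONE)
for c in cs:
    if cv2.contourArea(c)>100:
        R=cv2.minAreaRect(c);print(R)
        for z in (.05,.09):
            P=np.array([ray(d['top'],*p,z)[:2] for p in cv2.boxPoints(R)]);print(z,P.round(4).tolist(),P.mean(0).round(4))
            for k in (0,1):
                e=P[k+1]-P[k];print(np.linalg.norm(e).round(4),np.degrees(np.arctan2(e[1],e[0])).round(1))
```

```text
((355.5882263183594, 220.14707946777344), (14.309600830078125, 22.313274383544922), 14.03624439239502)
0.05 [[0.436, -0.056], [0.483, -0.067], [0.4761, -0.0972], [0.4291, -0.0861]] [ 0.4561 -0.0766]
0.0483 -13.2
0.0309 -102.9
0.09 [[0.4352, -0.0533], [0.4802, -0.0638], [0.4736, -0.0927], [0.4286, -0.0821]] [ 0.4544 -0.073 ]
0.0463 -13.2
0.0296 -102.9
((79.0, 157.0), (14.0, 14.0), 90.0)
0.05 [[0.5967, 0.5471], [0.5973, 0.5163], [0.5663, 0.5143], [0.5657, 0.545]] [0.5815 0.5307]
0.0307 -88.8
0.0311 -176.3
0.09 [[0.589, 0.5242], [0.5896, 0.4948], [0.56, 0.4929], [0.5594, 0.5222]] [0.5745 0.5085]
0.0294 -88.8
0.0297 -176.3
((389.227783203125, 134.06724548339844), (35.48988342285156, 39.9610481262207), 27.7585391998291)
0.05 [[0.6245, -0.0932], [0.7046, -0.1334], [0.6688, -0.2027], [0.5893, -0.1623]] [ 0.6468 -0.1479]
0.0896 -26.6
0.078 -117.3
0.09 [[0.6157, -0.0889], [0.6924, -0.1274], [0.6581, -0.1938], [0.5819, -0.155]] [ 0.637  -0.1413]
0.0858 -26.6
0.0747 -117.3
((84.30000305175781, 95.0999984741211), (12.969193458557129, 13.86362075805664), 63.43495178222656)
0.05 [[0.7261, 0.5487], [0.7407, 0.5221], [0.7147, 0.5076], [0.7001, 0.5341]] [0.7204 0.5281]
0.0304 -61.1
0.0299 -150.8
0.09 [[0.713, 0.5258], [0.727, 0.5004], [0.702, 0.4864], [0.6881, 0.5118]] [0.7075 0.5061]
0.0291 -61.1
0.0286 -150.8
```

View pics/crop.png

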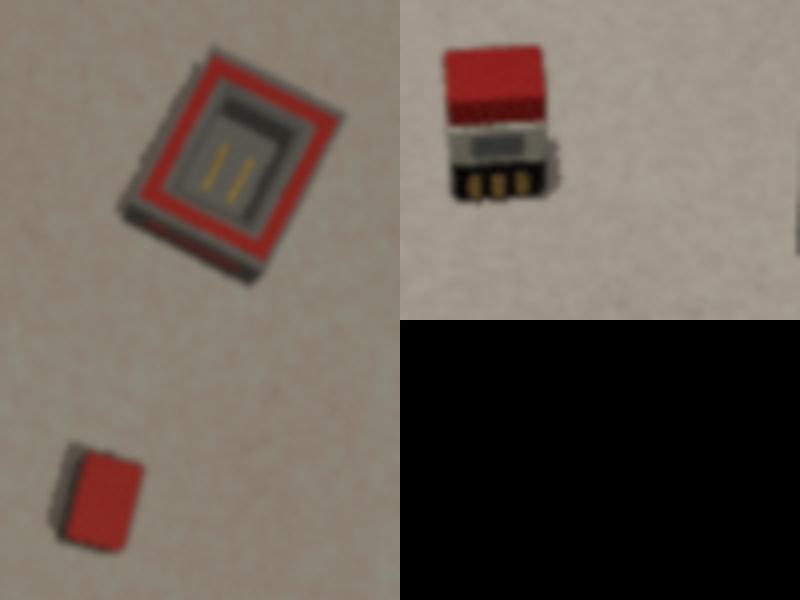

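The crop confirms it: the chosen logger has a red cap, white middle and black foot with brass contacts, and the dock has a red rim. First estimates are logger (0.454, -0.073), yaw -13°, and dock about (0.647, -0.148), yaw -27°. I'm moving clear of the right-hand box first.

Request:
{"method": "arm_command", "body": {"commands": [[100,[0.02,-0.03,-0.005],[0,0,0]],[100,[0.04,-0.06,-0.01],[0,0,0]],[100,[0.06,-0.09,-0.01],[0,0,0]],[100,[0.08,-0.12,-0.01],[0,0,0]],[100,[0.1,-0.15,-0.01],[0,0,0.08]],[100,[0.12,-0.18,-0.01],[0,0,0.16]],[100,[0.14,-0.21,-0.01],[0,0,0.24]],[100,[0.165,-0.24,-0.01],[0,0,0.32]],[100,[0.195,-0.265,-0.01],[0,0,0.4]],[100,[0.225,-0.285,-0.01],[0,0,0.48]]]}}

```text
time: 0.98
ee_pos: [0.3047, -0.2689, 0.3024]
eef_rot: [0.994, -0.112, -0.0, 0.0]
ft_force: [1.7, -0.8, 0.6]
width: 0.087
```

Request:
{"method": "arm_command", "body": {"commands": [[100,[0.022,-0.025,0],[0,0,0]],[100,[0.044,-0.05,0],[0,0,0]],[100,[0.067,-0.077,0],[0,0,0]],[100,[0.09,-0.104,0],[0,0,0]],[100,[0.113,-0.131,0],[0,0,0]],[100,[0.136,-0.157,0],[0,0,0]],[100,[0.16,-0.183,0],[0,0,0]],[100,[0.183,-0.21,0],[0,0,0]],[100,[0.183,-0.21,0],[0,0,0]],[100,[0.183,-0.21,0],[0,0,0]]]}}

```text
time: 1.82
ee_pos: [0.5299, -0.1046, 0.3015]
eef_rot: [0.994, -0.109, -0.001, -0.001]
ft_force: [-0.5, -0.6, -0.6]
width: 0.0873
```

```bash
cat >> h.py <<'E'
from scipy.spatial.transform import Rotation as Ro
def wcam(f):
    s=read_state(); c=snap('wrist',f)
    T=np.eye(4);T[:3,:3]=Ro.from_quat(s['eef_rot']).as_matrix();T[:3,3]=s['ee_pos']
    W=np.linalg.inv(T@np.array(c['mount'],float))
    c['rvec']=cv2.Rodrigues(W[:3,:3])[0].ravel();c['tvec']=W[:3,3];c['state']=s
    return c
E
python3 - <<'E'
from h import *
import pickle
c=wcam('w1.png');pickle.dump(c,open('c1.pkl','wb'));print(c['state']['ee_pos'],c['state']['eef_rot'])
E
```

```text
[ 0.52994055 -0.10455482  0.30153104] [ 9.94086711e-01 -1.08584659e-01 -5.37842849e-04 -8.32454631e-04]
```

View pics/w1.png

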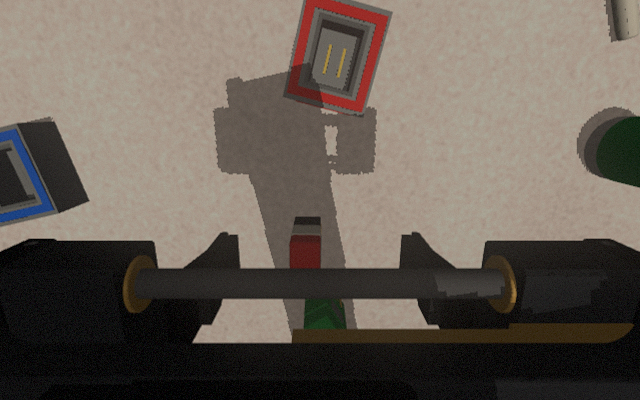

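The wrist view shows the red dock's well at about (337,58), the red logger at (305,250) nearly square to the jaws, the green decoy behind it at (323,315) and the blue dock at far left. I'll enlarge the two I need.

Run:
```python
import cv2
i=cv2.imread('pics/w1.png')
cv2.imwrite('pics/w1d.png',cv2.resize(i[0:120,270:400],None,fx=5,fy=5,interpolation=cv2.INTER_CUBIC))
cv2.imwrite('pics/w1l.png',cv2.resize(i[200:280,260:360],None,fx=6,fy=6,interpolation=cv2.INTER_CUBIC))
```

```text
(no output)
```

View pics/w1d.png

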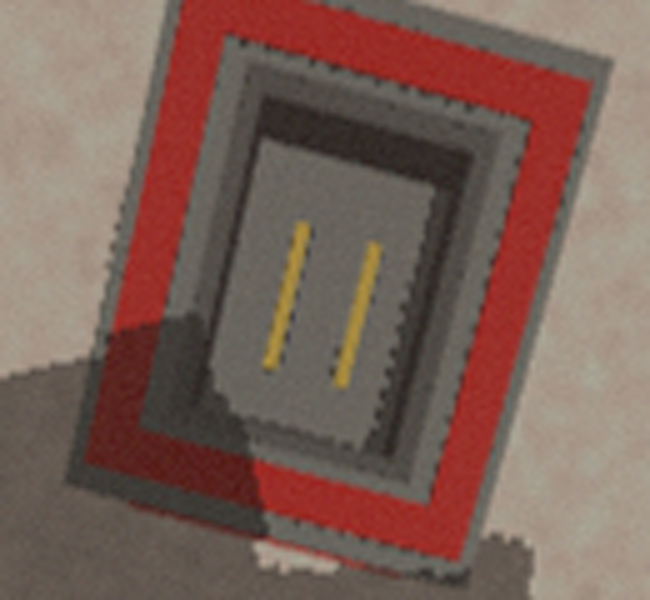

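View pics/w1l.png

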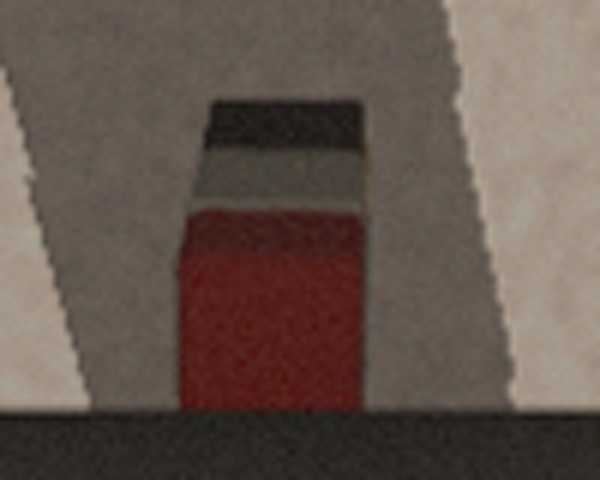

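Run:
```python
from h import *
import pickle
c=pickle.load(open('c1.pkl','rb')); t=pickle.load(open('c0.pkl','rb'))['top']
def show(n,P):
    P=np.array(P);print(n,P.round(4).tolist(),'mean',P.mean(0).round(4))
    for k in range(len(P)):
        e=P[(k+1)%len(P)]-P[k];print('  ',np.linalg.norm(e).round(4),np.degrees(np.arctan2(e[1],e[0])).round(1))
w=lambda p,z:[ray(c,270+u/5-.4,v/5-.4,z)[:2] for u,v in p]
show('inner',w([(222,37),(530,120),(430,502),(142,428)],.05))
o=w([(612,62),(467,580),(68,485)],.05);show('outer',o);print('centre',(o[0]+o[2])/2)
show('floor',w([(262,140),(435,185),(363,448),(208,390)],.01))
T=[(330+u/4-.4,95+v/4-.4) for u,v in [(215,55),(340,115),(265,262),(140,195)]]
show('top outer red',[ray(t,*p,.05)[:2] for p in T])
show('log',[ray(c,260+u/6-.4,200+v/6-.4,.09)[:2] for u,v in [(178,408),(183,250),(362,250),(364,408)]])
```

```text
inner [[0.6917, -0.1346], [0.6654, -0.1885], [0.6014, -0.1572], [0.6276, -0.1038]] mean [ 0.6465 -0.146 ]
   0.06 -115.9
   0.0713 153.9
   0.0594 63.9
   0.0711 -25.6
outer [[0.6718, -0.2052], [0.5849, -0.1617], [0.6202, -0.0868]] mean [ 0.6256 -0.1512]
   0.0972 153.4
   0.0828 64.7
   0.1291 -66.5
centre [ 0.64603757 -0.14601877]
floor [[0.6813, -0.1402], [0.6648, -0.1745], [0.6159, -0.149], [0.6351, -0.118]] mean [ 0.6493 -0.1454]
   0.038 -115.7
   0.0552 152.5
   0.0365 58.2
   0.0513 -25.7
top outer red [[0.7041, -0.1345], [0.6718, -0.2035], [0.5891, -0.1628], [0.6248, -0.094]] mean [ 0.6474 -0.1487]
   0.0762 -115.1
   0.0922 153.7
   0.0774 62.5
   0.089 -27.0
log [[0.4545, -0.0559], [0.4826, -0.0637], [0.4762, -0.0929], [0.4476, -0.087]] mean [ 0.4652 -0.0749]
   0.0292 -15.5
   0.0299 -102.4
   0.0291 168.3
   0.0318 77.6
```

Request:
{"method": "arm_command", "body": {"commands": [[100,[-0.04,-0.007,0],[0,0,0]],[100,[-0.08,-0.0144,0],[0,0,0]],[100,[-0.08,-0.0144,0.03],[0,0,-0.005]],[100,[-0.08,-0.0144,0.06],[0,0,-0.005]],[100,[-0.08,-0.0144,0.09],[0,0,-0.005]],[100,[-0.08,-0.0144,0.12],[0,0,-0.005]],[100,[-0.08,-0.0144,0.145],[0,0,-0.005]],[100,[-0.08,-0.0144,0.165],[0,0,-0.005]],[100,[-0.08,-0.0144,0.182],[0,0,-0.005]],[100,[-0.08,-0.0144,0.182],[0,0,-0.005]]]}}

```text
time: 2.7
ee_pos: [0.4517, -0.0759, 0.1175]
eef_rot: [0.994, -0.109, -0.002, 0.0]
ft_force: [-1.3, 0.1, -0.4]
width: 0.0872
```

Run:
```python
from h import *
c=wcam('w2.png');snap('side','s2.png');print(c['state']['ee_pos'],c['state']['eef_rot'])
```

```text
[ 0.45166215 -0.07592833  0.1175372 ] [ 9.94044359e-01 -1.08949250e-01 -2.42186025e-03  8.40583449e-05]
```

View pics/w2.png

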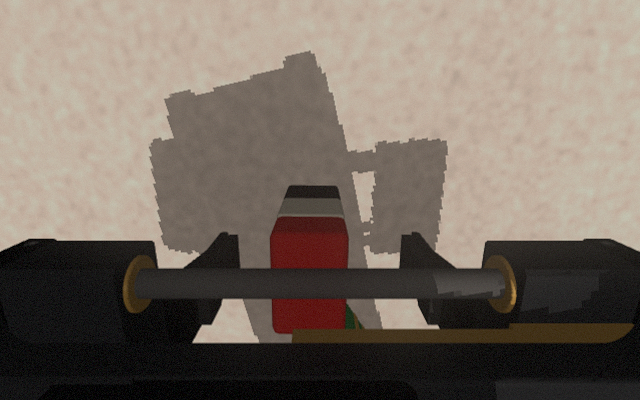

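View pics/s2.png

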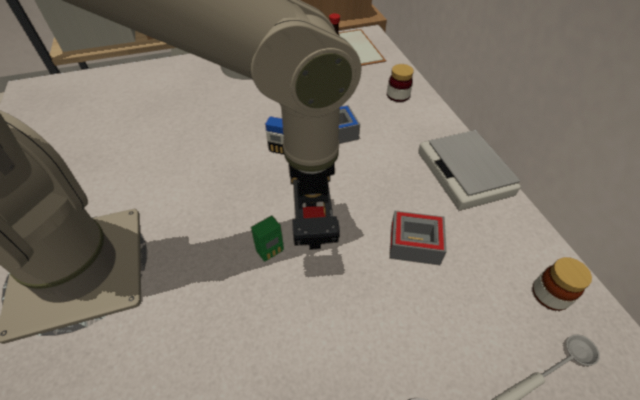

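The cap spans columns 272–348, between fingers centred at 320, so the logger sits about 4 mm toward tool -y. The side view shows the gripper clear of the green decoy. I'll correct that and close.

Request:
{"method": "arm_command", "body": {"commands": [[100,[0.003,-0.004,0],[0,0,0]],[100,[0.003,-0.004,0],[0,0,0]],[0,[0.003,-0.004,0],[0,0,0]],[0,[0.003,-0.004,0],[0,0,0]],[0,[0.003,-0.004,0],[0,0,0]],[0,[0.003,-0.004,0],[0,0,0]],[0,[0.003,-0.004,0],[0,0,0]],[0,[0.003,-0.004,0],[0,0,0]],[0,[0.003,-0.004,0],[0,0,0]],[0,[0.003,-0.004,0],[0,0,0]]], "squeeze": 25}}

```text
time: 3.63
ee_pos: [0.458, -0.0715, 0.1202]
eef_rot: [0.994, -0.108, -0.0, 0.0]
ft_force: [0.4, 0.4, -0.3]
width: 0.0416
```

Request:
{"method": "arm_command", "body": {"commands": [[0,[0,0,0],[0,0,0]],[0,[0,0,0],[0,0,0]],[0,[0,0,0],[0,0,0]],[0,[0,0,0],[0,0,0]],[0,[0,0,0],[0,0,0]],[0,[0,0,0],[0,0,0]],[0,[0,0,-0.01],[0,0,0]],[0,[0,0,-0.03],[0,0,0]],[0,[0,0,-0.06],[0,0,0]],[0,[0,0,-0.09],[0,0,0]]]}}

```text
time: 4.47
ee_pos: [0.4575, -0.0711, 0.2115]
eef_rot: [0.994, -0.108, -0.001, -0.0]
ft_force: [-0.0, -1.0, -0.8]
width: 0.0318
```

Run:
```python
from h import *
import pickle
c=wcam('w3.png');pickle.dump(c,open('c3.pkl','wb'));snap('side','s3.png');s=c['state'];print(s['ee_pos'],s['eef_rot'],s['width'],s['ft_force'])
```

```text
[ 0.45745205 -0.07107686  0.21145729] [ 9.94199930e-01 -1.07544596e-01 -7.16187254e-04 -3.82643744e-04] 0.03180999709963189 [-0.0160265  -0.97190182 -0.75050308]
```

View pics/w3.png

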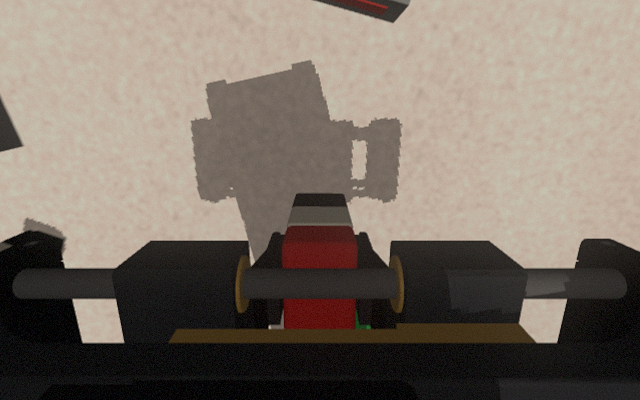

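View pics/s3.png

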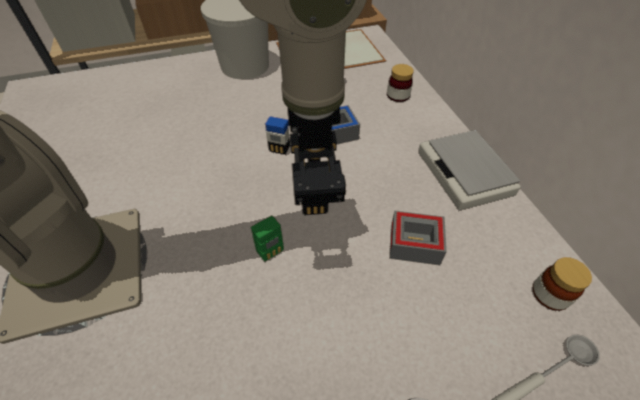

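The logger is held upright (width 31.8 mm). I'll measure where it sits in the hand along the tool's x.

Run:
```python
import cv2
i=cv2.imread('pics/w3.png')
cv2.imwrite('pics/w3l.png',cv2.resize(i[185:335,255:385],None,fx=4,fy=4,interpolation=cv2.INTER_CUBIC))
```

```text
(no output)
```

View pics/w3l.png

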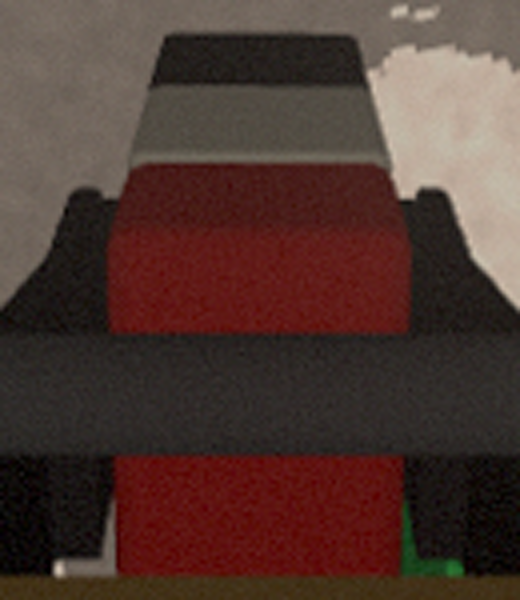

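Run:
```python
from h import *
import pickle
from scipy.optimize import least_squares
c=pickle.load(open('c3.pkl','rb'));M=np.linalg.inv(np.array(c['mount'],float))
def pr(p):
    q=M[:3,:3]@p+M[:3,3];return c['fx']*q[0]/q[2]+c['cx'],c['fy']*q[1]/q[2]+c['cy']
rows={.024:163,.054:85,.084:36,0:232}
def f(x,full=False): return [pr(np.array([x[0]+x[2]*h,0,x[1]+h]))[1]-(185+r/4-.4) for h,r in rows.items()]
s=least_squares(f,[.024,.03,0]);print(s.x,s.fun)
s=least_squares(lambda x:f([*x,0]),[.024,.03]);print('upright',s.x,s.fun)
s=least_squares(lambda x:f([x[0],.0302,x[1]]),[.024,0]);print('fixed z',s.x,s.fun)
print('y',[ (255+u/4-.4) for u in (260,)], pr(np.array([.024,0,.05])))
```

```text
[0.00594873 0.06597987 0.05943143] [-0.84870394  0.99237455 -0.4059377   0.26226708]
upright [0.01793333 0.03770493] [-1.32857516  0.72101745  0.08247887  0.56231297]
fixed z [ 0.0210753 -0.0144946] [-1.47063855  0.5833044   0.13298577  0.75480144]
y [319.6] (np.float64(319.7920021653981), np.float64(220.2903559942705))
```

Request:
{"method": "arm_command", "body": {"commands": [[0,[0.02,0.003,0],[0,0,0.03]],[0,[0.045,0.008,0],[0,0,0.07]],[0,[0.075,0.013,0],[0,0,0.11]],[0,[0.105,0.018,0],[0,0,0.15]],[0,[0.135,0.023,0],[0,0,0.19]],[0,[0.165,0.028,0],[0,0,0.22]],[0,[0.19,0.032,0],[0,0,0.238]],[0,[0.204,0.034,0],[0,0,0.238]],[0,[0.204,0.034,0],[0,0,0.238]],[0,[0.204,0.034,0],[0,0,0.238]]]}}

```text
time: 5.4
ee_pos: [0.65, -0.1483, 0.2094]
eef_rot: [0.974, -0.225, -0.001, -0.0]
ft_force: [-0.6, 0.7, -0.9]
width: 0.0317
```

```bash
cat > look.py <<'E'
import sys
from h import *
import pickle
k=sys.argv[1]
c=wcam(f'w{k}.png');d={'wrist':c}
for n in('side','top'): d[n]=snap(n,f'{n[0]}{k}.png')
pickle.dump(d,open(f'c{k}.pkl','wb'))
s=c['state'];print(s['time'],s['ee_pos'],'yaw',np.degrees(2*np.arctan2(s['eef_rot'][1],s['eef_rot'][0])),s['eef_rot'],s['width'],s['ft_force'])
E
python3 look.py 4
python3 - <<'E'
import cv2,numpy as np
w=cv2.imread('pics/w4.png');s=cv2.imread('pics/s4.png')
o=np.zeros((600,800,3),np.uint8)
o[:300]=cv2.resize(w[100:340,0:640],(800,300))
o[300:,:450]=cv2.resize(s[120:280,350:470],(450,600))[:300] if 0 else cv2.resize(s[140:280,310:520],(450,300),interpolation=cv2.INTER_CUBIC)
cv2.imwrite('pics/v4.png',o)
E
```

```text
5.4 [ 0.65000728 -0.14831375  0.20935823] yaw -26.02083060067638 [ 9.74328830e-01 -2.25128097e-01 -7.33536876e-04 -3.65457686e-04] 0.03167967778898745 [-0.60526669  0.67625612 -0.91921854]
```

View pics/v4.png

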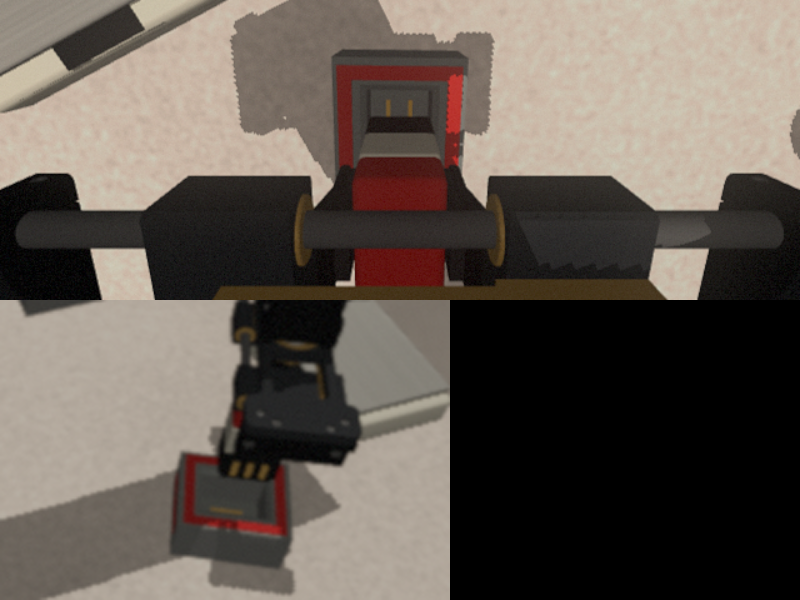

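View pics/w4.png

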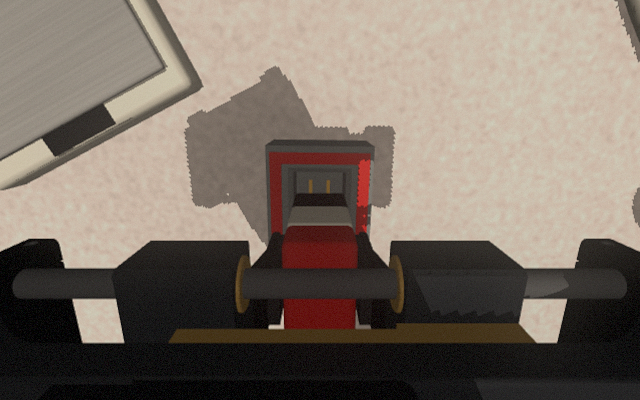

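The held logger and dock are square to each other: dock columns 266–374, logger centre 320. I'll check the fore-aft position from the dock's front edges and the logger's front face.

Run:
```python
import cv2
i=cv2.imread('pics/w4.png')
cv2.imwrite('pics/w4d.png',cv2.resize(i[130:255,250:390],None,fx=4.8,fy=4.8,interpolation=cv2.INTER_CUBIC))
```

```text
(no output)
```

View pics/w4d.png

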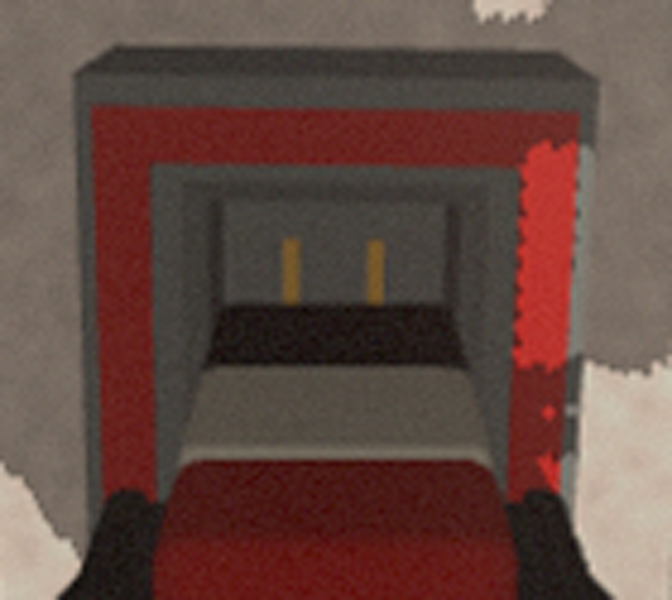

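Run:
```python
from h import *
import pickle
c=pickle.load(open('c4.pkl','rb'))['wrist'];Mt=np.array(c['mount'],float)
zt=c['state']['ee_pos'][2]
def ry(u,v,tz):
    d=Mt[:3,:3]@np.array([(u-c['cx'])/c['fx'],(v-c['cy'])/c['fy'],1]);o=Mt[:3,3];return o+d*(tz-o[2])/d[2]
px=lambda u,v:(250+u/4.8-.4,130+v/4.8-.4)
for n,u,v,z,h in [('outer',336,75,.05,.05),('inner',336,163,.05,.0355),('floor',336,200,.01,.029)]:
    p=ry(*px(u,v),zt-z);print(n,p.round(4),'dock centre tool x',(p[0]-h).round(4))
for n,v,tz in [('black bottom',305,.114),('white bottom',367,.084),('cap bottom',460,.054)]:
    for dz in(-.002,0,.002):
        p=ry(*px(336,v),tz+dz+.0002);print(n,dz,(p[0]-.024).round(4))
```

```text
outer [0.0463 0.0002 0.1594] dock centre tool x -0.0037
inner [0.0322 0.0002 0.1594] dock centre tool x -0.0033
floor [0.0186 0.0002 0.1994] dock centre tool x -0.0104
black bottom -0.002 -0.0033
black bottom 0 -0.0038
black bottom 0.002 -0.0043
white bottom -0.002 -0.0029
white bottom 0 -0.0035
white bottom 0.002 -0.0041
cap bottom -0.002 -0.0034
cap bottom 0 -0.0041
cap bottom 0.002 -0.0048
```

Tool-frame x is -3.8 mm for the logger and -3.5 mm for the well, with y within 0.3 mm. (The reading off the floor's front edge disagrees at -10 mm. The two rim edges agree, so I trust them.) I'm lowering it.

Request:
{"method": "arm_command", "body": {"commands": [[0,[0,0,0.01],[0,0,0]],[0,[0,0,0.02],[0,0,0]],[0,[0,0,0.03],[0,0,0]],[0,[0,0,0.038],[0,0,0]],[0,[0,0,0.046],[0,0,0]],[0,[0,0,0.054],[0,0,0]],[0,[0,0,0.06],[0,0,0]],[0,[0,0,0.066],[0,0,0]],[0,[0,0,0.07],[0,0,0]],[0,[0,0,0.072],[0,0,0]]]}}

```text
time: 6.38
ee_pos: [0.6499, -0.1485, 0.1376]
eef_rot: [0.974, -0.225, -0.0, 0.0]
ft_force: [-0.5, -0.4, -1.9]
width: 0.032
```

Request:
{"method": "arm_command", "body": {"commands": [[0,[0,0,0.002],[0,0,0]],[0,[0,0,0.004],[0,0,0]],[0,[0,0,0.005],[0,0,0]],[0,[0,0,0.006],[0,0,0]],[0,[0,0,0.007],[0,0,0]],[0,[0,0,0.0075],[0,0,0]],[0,[0,0,0.008],[0,0,0]],[0,[0,0,0.008],[0,0,0]],[0,[0,0,0.008],[0,0,0]],[0,[0,0,0.008],[0,0,0]]]}}

```text
time: 7.22
ee_pos: [0.6501, -0.1485, 0.1304]
eef_rot: [0.974, -0.225, 0.0, 0.0]
ft_force: [-0.0, -0.1, -0.5]
width: 0.0318
```

```bash
python3 look.py 5
python3 - <<'E'
import cv2,numpy as np
w=cv2.imread('pics/w5.png');s=cv2.imread('pics/s5.png')
o=np.zeros((600,800,3),np.uint8)
o[:300,:]=cv2.resize(w[130:280,120:520],(800,300),interpolation=cv2.INTER_CUBIC)
o[300:,:450]=cv2.resize(s[140:280,310:520],(450,300),interpolation=cv2.INTER_CUBIC)
cv2.imwrite('pics/v5.png',o)
E
```

```text
7.2167 [ 0.65007474 -0.14851008  0.13035522] yaw -26.02684515298022 [ 9.74317333e-01 -2.25179311e-01  1.11589530e-04  3.49700681e-05] 0.03176464374563836 [-0.02193015 -0.14070169 -0.5287167 ]
```

View pics/v5.png

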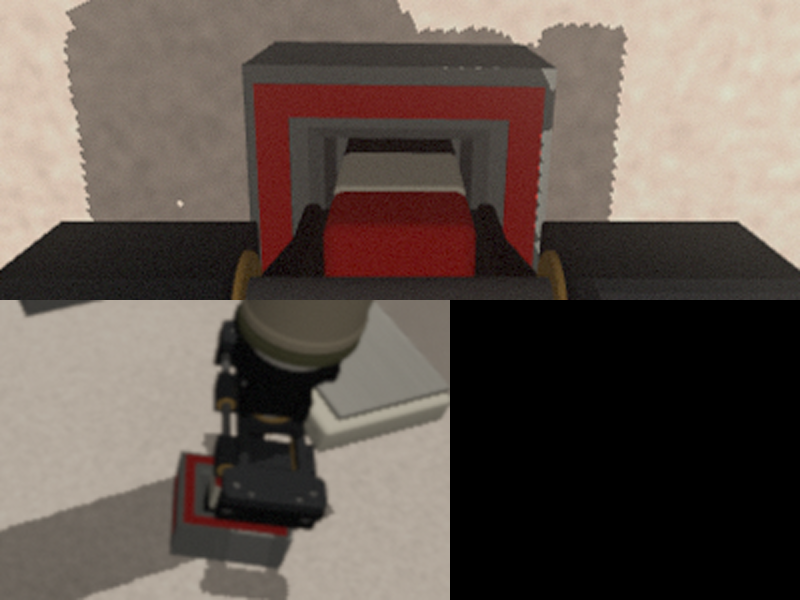

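It's inside the well with all sides clear, but no floor contact shows yet (-0.5 N). I'll lower in small steps until the force rises.

Request:
{"method": "arm_command", "body": {"commands": [[0,[0,0,0.0003],[0,0,0]],[0,[0,0,0.0005],[0,0,0]],[0,[0,0,0.0008],[0,0,0]],[0,[0,0,0.001],[0,0,0]],[0,[0,0,0.0012],[0,0,0]],[0,[0,0,0.0014],[0,0,0]],[0,[0,0,0.0015],[0,0,0]],[0,[0,0,0.0015],[0,0,0]],[0,[0,0,0.0015],[0,0,0]],[0,[0,0,0.0015],[0,0,0]]]}}

```text
time: 8.2
ee_pos: [0.6502, -0.1485, 0.1303]
eef_rot: [0.974, -0.225, 0.0, 0.0]
ft_force: [-5.6, 0.3, 12.1]
width: 0.032
```

The force rose to 12 N with z stopped at 0.1303, which matches underside = floor at 10 mm. It's home, so I'll ease the pressure, open, and lift only after the fingers are wide.

Request:
{"method": "arm_command", "body": {"commands": [[0,[0,0,-0.001],[0,0,0]],[0,[0,0,-0.001],[0,0,0]],[100,[0,0,-0.001],[0,0,0]],[100,[0,0,-0.001],[0,0,0]],[100,[0,0,-0.001],[0,0,0]],[100,[0,0,-0.001],[0,0,0]],[100,[0,0,-0.001],[0,0,0]],[100,[0,0,-0.001],[0,0,0]],[100,[0,0,-0.001],[0,0,0]],[100,[0,0,-0.001],[0,0,0]]]}}

```text
time: 9.03
ee_pos: [0.65, -0.1485, 0.1297]
eef_rot: [0.974, -0.225, -0.0, 0.0]
ft_force: [1.4, 0.2, -0.1]
width: 0.0772
```

Request:
{"method": "arm_command", "body": {"commands": [[100,[0,0,-0.01],[0,0,0]],[100,[0,0,-0.03],[0,0,0]],[100,[0,0,-0.06],[0,0,0]],[100,[0,0,-0.09],[0,0,0]],[100,[0,0,-0.12],[0,0,0]],[100,[-0.03,0,-0.15],[0,0,0]],[100,[-0.07,0,-0.16],[0,0,0]],[100,[-0.1,0,-0.16],[0,0,0]],[100,[-0.12,0,-0.16],[0,0,0]],[100,[-0.12,0,-0.16],[0,0,0]]]}}

```text
time: 9.87
ee_pos: [0.5398, -0.0935, 0.2915]
eef_rot: [0.975, -0.224, 0.001, 0.001]
ft_force: [0.7, 0.1, 0.1]
width: 0.0871
```

```bash
python3 look.py 6
python3 - <<'E'
import cv2,numpy as np
w=cv2.imread('pics/w6.png');s=cv2.imread('pics/s6.png')
o=np.zeros((600,800,3),np.uint8)
o[:300,:]=cv2.resize(w[0:240,0:640],(800,300),interpolation=cv2.INTER_CUBIC)
o[300:,:]=cv2.resize(s[100:280,200:520],(800,300),interpolation=cv2.INTER_CUBIC)
cv2.imwrite('pics/v6.png',o)
E
```

```text
9.8667 [ 0.5398376  -0.09354678  0.29150885] yaw -25.884235038355527 [ 9.74596270e-01 -2.23966465e-01  6.25463927e-04  8.61316664e-04] 0.08713996448403424 [0.65142703 0.09696496 0.08670922]
```

View pics/v6.png

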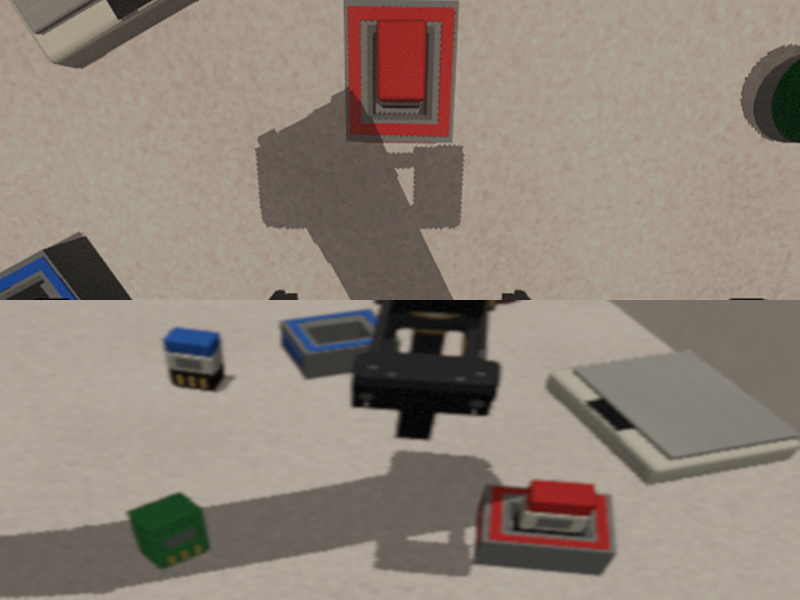

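The wrist view shows the cap upright and centred in the well, around (402,60) in the picture. The side view shows only the cap and white part above the rim, with the black foot hidden. I'll check that the blue logger hasn't moved and that the cap height fits, then hand in.

Run:
```python
from h import *
import pickle
a=pickle.load(open('c0.pkl','rb'));b=pickle.load(open('c6.pkl','rb'))
def cen(p,k):
    p=p.astype(int);o=[i for i in range(3) if i!=k]
    m=((p[...,k]>70)&(p[...,k]>1.6*p[...,o[0]])&(p[...,k]>1.3*p[...,o[1]])).astype(np.uint8)
    m=m[110:150,255:295];y,x=np.nonzero(m);return x.mean()+255,y.mean()+110,len(x)
print('blue side before/after',cen(a['side']['pixels'],2),cen(b['side']['pixels'],2))
c=b['wrist']
p=c['pixels'].astype(int)
m=((p[...,0]>100)&(p[...,0]>2*p[...,1]))[:,300:346]; m[:12]=0;m[85:]=0
n,l,st,_=cv2.connectedComponentsWithStats(m.astype(np.uint8))
print(st[1:][st[1:,4]>300])
ct=np.array([.6465,-.1465]);y=np.radians(-26);ux=np.array([np.cos(y),np.sin(y)]);uy=np.array([-ux[1],ux[0]])
for z in(.1,.11):print(z,proj(c,[[*(ct+i*.024*ux+j*.016*uy),z] for i,j in((1,1),(1,-1),(-1,-1),(-1,1))]).round(1).tolist())
close_job()
```

```text
blue side before/after (np.float64(275.84410646387835), np.float64(124.55893536121673), 263) (np.float64(275.9735849056604), np.float64(124.58490566037736), 265)
[[   0   12   46   68 2628]]
0.1 [[300.1, 15.7], [341.2, 15.9], [339.9, 81.3], [300.8, 81.1]]
0.11 [[299.3, 12.1], [342.0, 12.3], [340.7, 80.2], [300.2, 80.1]]
the job is handed in; nothing more can be done
```

The red-capped logger is plugged into the red-rimmed dock, and I've handed the job in after about 10 s of robot time. I gripped it across its 32 mm side, turned it to the well's direction and lowered it upright. I opened the gripper only once it was on the floor of the well.

**Last checks**
- **Seating:** the downward force rose to 12 N and the tool stopped at a height of 0.1303 m, which puts the underside on the well floor. After release, the wrist and side views show the logger upright and centred, with only the cap and white part above the rim.
- **Blue logger:** it moved about 0.1 pixel between the first and last side views, so it is undisturbed.
- **Gripper:** it was open and well clear of everything at hand-in.

**Failed or disagreed**
- My image check of the final cap height failed, because its colour mask merged the cap with the rim.
- Before lowering, the well floor's front edge put the well centre about 7 mm away from where the two rim edges did. I trusted the rim edges, and the insertion went in cleanly.

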